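# Find the blind hole with the locating pin

## Task

Take the locating pin with the square red grip out of its wooden stand and set its tip lightly down on the dark setting plate near the yellow stripe. Then slide it along the scribed white line, always with gentle pressure (under about 3 kg, the plate is lapped), until it drops into the one blind hole, push it home so that its collar sits flush on the plate, and let go. Leave the two other pins in the stand.

Things in the scene. Friction and masses are not known exactly. Their poses are not given: they have to be found in the camera images.
- pin_grip (a point): the loose locating pin to use (0.12 kg, 76 mm tall), upright in a well of the stand at the start: square red grip 20 x 20 mm, 52 mm tall; below it a round steel collar 24 mm across, 4 mm thick; below that a steel shank 12 mm in diameter, 20 mm long. This point is the middle of the grip, on the axis, 50 mm above the tip; z up along the pin, x and y square to the grip's flats
- pin_tip (a point): centre of the flat end of the same pin's tip, 50 mm below pin_grip, same axes. The shank's lowest 5 mm taper from 12 mm to this flat end, 6 mm across
- stand: fixed wooden block 60 x 190 x 30 mm (x, y, z), origin at the centre of its underside. Three wells 15 mm across, 25 mm deep, at y = -66, 0 and +66 mm on its centre line. Each pin rests by its collar on the block's top, its shank 20 mm deep in a well, and lifts straight out. Which pin is in which well varies
- pin_b_mid (a point): another pin in the stand, to be left there: round black grip 18 mm in diameter, brass collar, 64 mm tall; this point is on its axis half-way up, 32 mm above its tip
- pin_c_mid (a point): another pin in the stand, to be left there: round blue grip 18 mm in diameter, brass collar, 64 mm tall; this point is on its axis half-way up, 32 mm above its tip
- fixture: fixed grey and aluminium bed 150 x 290 mm (x, y) with the dark setting plate captive in it, yellow tape on the bench around it; origin at the centre of its underside, y along the plate. The plate's top is 50 mm above the origin, open over x = -45 to 45 and y = -65 to 65 mm; rails and end covers all round stand 4 mm above the plate
- plate_mid (a point): point on the plate's top, on the scribed white line (along y at x = 0), mid-opening; axes as the fixture, z up. The one blind hole, 13.5 mm across, 24 mm deep, 1 mm chamfer, is not measured: its centre is on the line anywhere from y = -30 to 45 mm. The plate is rigid and stays put; a pin fully home has its tip 20 mm below this surface, collar on the plate
- plate_start (a point): point on the plate's top on the scribed line at y = -54 mm from plate_mid, beside the yellow stripe (4 mm wide, across the plate at y = -63 mm): where the tip is first set down. Axes as plate_mid
Not all that is in view belongs to the job. There is more than one size of the part that bears pin_grip; the job needs the largest.

How it is judged:
On the way, in this order (a step that is already met when the one before it is completed fails the run):
1. the red pin is lifted out of the stand (z of pin_tip in the frame of stand above 0.035 m), for 0.1 s.
2. its tip rests on the plate near the yellow stripe, in contact, upright (contact force between pin and fixture above 0.3 N and y of pin_tip in the frame of plate_mid between -0.064 and -0.042 m and x of pin_tip in the frame of plate_mid between -0.012 and 0.012 m and z of pin_tip in the frame of plate_mid below 0.003 m and angle between pin_tip's own z axis and vertical below 0.2 rad), for 0.1 s.
3. the tip slides on the plate away from the start, in contact, still out of the hole (contact force between pin and fixture above 0.3 N and y of pin_tip in the frame of plate_mid above -0.042 m and x of pin_tip in the frame of plate_mid between -0.012 and 0.012 m and z of pin_tip in the frame of plate_mid between -0.004 and 0.003 m), for 0.06 s.
4. the pin has gone down into the blind hole (z of pin_tip in the frame of plate_mid below -0.0175 m and y of pin_tip in the frame of plate_mid between -0.035 and 0.05 m and x of pin_tip in the frame of plate_mid between -0.004 and 0.004 m and angle between pin_tip's own z axis and vertical below 0.08 rad), for 0.1 s.
At the end, for the whole second after the job is handed in: the red-gripped pin stands in the plate's blind hole with its tip at least 17.5 mm below the plate's top (20 mm is fully home), within 4 mm of the scribed line, tilted less than 0.08 rad, at rest and let go; the two other pins are within 15 mm of where they started (all of step 4 and linear speed of pin below 0.02 m/s and contact force between pin and the fingers below 0.05 N and distance of each of pin_b_mid, pin_c_mid from where it was at the start of the episode below 0.015 m); the robot touches nothing.
It fails at once if the pin is pressed against the plate or its bed with more than 30 N (contact force between pin and fixture above 30 N).
It fails at once if another pin is pulled out or knocked over (distance of any of pin_b_mid, pin_c_mid from where it was at the start of the episode above 0.03 m).
It fails at once if the pin is tipped over or let fall over (angle between pin_tip's own z axis and vertical above 0.6 rad).
It also fails if it takes over 72 s, if anything falls off the work surface, if the arm or the gripper's body presses on something with over 40 N, if the wrist force passes 120 N, or if a joint passes its speed limit or range.

## Robot

A 7-joint arm with a two-finger parallel gripper is mounted at the origin on the work surface. World frame = base frame: x ahead of the robot, y to its left, z up, the work surface at z = 0. Lengths are in m, angles in rad, forces in N, time in s.
With the tool pointing down it reaches from about 0.425 to 0.875 m from the base axis. Payload 4.7 kg.
Tool frame: the origin (TCP) lies between the finger pads; the fingertips stand 19 mm ahead of it and the grasp point (between the pads) is the TCP (r.nose_length is the distance from the TCP to the fingertips, in m); z points along the fingers, y is the line along which they close (so a half turn about z gives the same grasp; the last joint's range is limited). The gripper opens to 87 mm and grips with 3 to 60 N. Pads are 19 mm wide; open, the fingers measure 117 mm over their backs; the gripper's body (75 mm by 190 mm) begins 51 mm behind the grasp point.
Start: joints at [1.363, 0.321, -0.07, 1.45, 0.023, 1.371, -0.057], TCP at [0.143, -0.634, 0.242] pointing down, gripper open.
Joint ranges: [-2.86, 2.86], [-0.3, 2.09], [-1.38, 1.24], [0.06, 2.45], [-1.56, 4.7], [0.09, 2.05], [-2.69, 2.69]. Speed limits (rad/s): [2.57, 2.57, 3.14, 3.14, 3.14, 3.14, 3.14].

## Interface

Orientations are given as a unit quaternion [x, y, z, w].
In Python, from bench import r gives the robot as it stands. The module is installed in compiled form; this text tells all that it offers.
- The arm moves only by the tool move_arm, never from a script. Its argument "plan" is a list of rows, each a list of 3 entries, a list of its own where there are three numbers: the finger opening in mm, from 0 to 87, then the shift along the tool's x, y, z in mm, then the turn, a rotation vector about the tool's x, y, z in degrees. A call has 1 to 20 rows; each row is the pose to reach, as a shift and turn from the pose commanded when the call began, along the tool's axes at that moment; what a row does not reach only later rows make up. A row lasts 1/10 s, in which the tool goes at most 50 mm and 8.59 degrees, less where a joint would pass 70% of its speed; a pose out of reach is approached as far as the arm can. A call with a gripper value outside its range is refused whole. The fingers move at their own pace and stop on an object; the grip force is fixed at half the most. Time passes only in rows, so rows that repeat a pose let the fingers close. It gives the time, the measured TCP pose, the force, the opening and the grip force at its end, in the units of the state.
- r.observe(): the state, without advancing time (a new reading comes with each control period).
- r.camera(name): name is "scene" or "top"; returns (picture, depth): 480x640x3 uint8, red, green, blue; 480x640 float32, m along the optical axis (not along the pixel's ray), 0 where there is no reading.
- r.camera_info(name): a dict with "fx", "fy", "cx", "cy" (pixels), "pose" (4x4, takes a point from camera to world coordinates). Camera axes: x right, y down, z forward; pixel columns grow to the right and rows downward; lengths in m; the calibration is good to about 2 mm. A picture is of the moment at which its call begins. camera_info takes no time and is no camera call.
- r.close_job(): hands the job in; it is judged then, once.
Trained networks look in the newest picture that a camera, given by its name, has taken for a name from the list of things; names that differ only in an ending like _2 or _b are one class to them, and where a whole thing is asked for, a point or a joint stands for the part that bears it (a point fixed in the world has none). Each returns a list of dicts, best first, with "score" (0 to 1); they miss things now and then, are a little off and sometimes report something else, mostly with a low value. They report only what shows in the picture. A call takes as long as a camera call. They do not tell look-alikes from the thing itself.
- r.boxes_of(camera, name): "bbox" ([left, top, right, bottom] in pixels, round what is visible of it).
The state is a dict: "t": time; "q": joint angles; "joint_velocities": joint speeds; "joint_efforts": joint torques, N m; "position": TCP position; "orientation": TCP orientation; "wrist_force": force on the tool from outside, world axes, zero at the start; "ft_torque": the same for the moment, N m; "gripper_width": finger opening in m; "grip_force": force on a finger pad.
Only numpy, scipy, OpenCV 4.12 (cv2) and the standard library are available. Lean on these libraries where they do the work, as an engineer would, in place of code of your own. Each camera call takes 0.05 s, during which the arm holds its last target. There are 200 camera calls.

## Working session

There is one attempt and no reset: what is moved stays moved. The work goes in short steps, Python scripts to look and compute and a tool call to move; the robot and the scene stay as the last step left them, time stands still between calls to the robot, and variables do not carry over. Pictures are saved under pics/ and viewed, at most 10 in all, crops included, and the job is handed in when it is done.

Besides the shell and the picture viewer there is one more tool, called after "Call:" as name(argument=value, ...), one argument or row to a line, values as JSON. move_arm: Moves the arm, as the interface text tells. Its arguments: {"type":"object","properties":{"plan":{"type":"array"}},"required":["plan"]}

```bash
mkdir -p pics
cat > h.py <<'E'
from bench import r
import numpy as np, cv2
def px2w(cam,u,v,d):
    i=r.camera_info(cam); p=np.array([(u-i['cx'])/i['fx']*d,(v-i['cy'])/i['fy']*d,d,1]); return (np.array(i['pose'])@p)[:3]
def cloud(cam,D):
    v,u=np.mgrid[0:480,0:640]; i=r.camera_info(cam)
    P=np.stack([(u-i['cx'])/i['fx']*D,(v-i['cy'])/i['fy']*D,D,np.ones_like(D)],-1)@np.array(i['pose']).T
    return P[...,:3]
E
python3 - <<'E'
from h import *
for c in ['top','scene']:
    im,D=r.camera(c); cv2.imwrite(f'pics/{c}0.png',im[...,::-1]); np.savez(f'{c}0.npz',im=im,D=D)
    P=cloud(c,D)
    print(c,np.round(np.array(r.camera_info(c)['pose']),3).tolist())
    for n in ['pin_grip','pin_b_mid','pin_c_mid','stand','fixture']:
        for b in r.boxes_of(c,n)[:4]:
            x=np.array(b['bbox']); u,v=int((x[0]+x[2])/2),int((x[1]+x[3])/2)
            print(n,round(b['score'],2),x.round(),P[v,u].round(3))
s=r.observe(); print(s['t'],s['position'],s['orientation'],s['wrist_force'])
E
```

```text
top [[-0.02, -0.982, 0.189, 0.386], [-1.0, 0.022, 0.009, 0.049], [-0.013, -0.189, -0.982, 0.81], [0.0, 0.0, 0.0, 1.0]]
pin_grip 0.81 [226. 262. 248. 283.] [0.48  0.206 0.087]
pin_grip 0.58 [192. 226. 211. 236.] [0.558 0.276 0.054]
pin_b_mid 0.58 [195. 277. 210. 291.] [0.462 0.266 0.074]
pin_c_mid 0.72 [154. 291. 178. 295.] [0.449 0.327 0.07 ]
stand 0.78 [153. 257. 261. 317.] [0.46  0.267 0.047]
stand 0.25 [303. 156. 507. 278.] [ 0.576 -0.083  0.051]
fixture 0.87 [306. 156. 504. 277.] [ 0.577 -0.085  0.051]
scene [[-0.425, 0.67, -0.609, 0.973], [0.905, 0.309, -0.292, 0.284], [-0.008, -0.675, -0.737, 0.633], [0.0, 0.0, 0.0, 1.0]]
pin_grip 0.75 [410. 257. 427. 292.] [0.492 0.212 0.063]
pin_grip 0.67 [376. 306. 394. 331.] [0.572 0.191 0.043]
pin_grip 0.55 [440. 331. 457. 352.] [0.575 0.283 0.048]
pin_b_mid 0.9 [448. 268. 470. 296.] [0.476 0.271 0.058]
pin_c_mid 0.69 [494. 277. 518. 304.] [0.462 0.337 0.057]
pin_c_mid 0.57 [ 81. 206. 348. 389.] [ 0.648 -0.045  0.052]
stand 0.74 [396. 265. 527. 326.] [0.477 0.28  0.032]
fixture 0.93 [ 78. 202. 349. 390.] [ 0.647 -0.047  0.052]
0.6 [ 0.14299451 -0.63410293  0.24161577] [ 9.93854333e-01  1.10695798e-01 -1.19498164e-05  6.27863528e-05] [0.31147508 0.30756008 0.47287935]
```

View pics/top0.png

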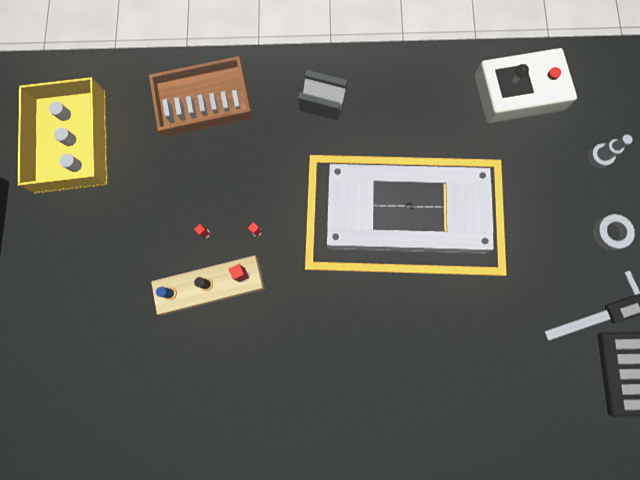

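View pics/scene0.png

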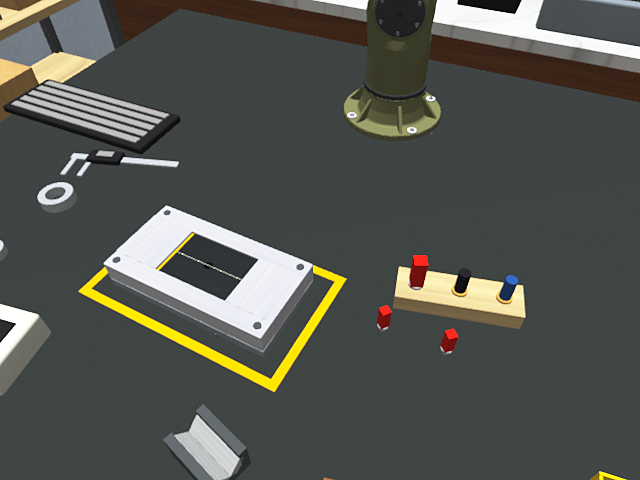

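Big red pin is in the stand at top-px (237,272), with small decoys on the bench at (201,230) and (254,229). The plate opening is at (409,206), with the yellow stripe at its right edge (x≈445), so fixture +y is about world +y. A dark spot that may be the hole is at (410,206).

```bash
cat > meas.py <<'E'
from h import *
for c in ['top','scene']:
    z=np.load(f'{c}0.npz'); im,D=z['im'],z['D']; P=cloud(c,D)
    hsv=cv2.cvtColor(im,cv2.COLOR_RGB2HSV); H,S,V=[hsv[...,k] for k in range(3)]
    def rect(m,n):
        pts=P[m][:,:2].astype(np.float32)*1000; rc=cv2.minAreaRect(pts)
        print(c,n,m.sum(),np.round(rc[0],1),np.round(rc[1],1),round(rc[2],1),'z',np.round(np.median(P[m][:,2])*1000,1))
    X,Y,Z=P[...,0],P[...,1],P[...,2]; ok=D>0
    red=((H<8)|(H>172))&(S>140)&(V>60)&ok&(abs(X-.48)<.06)&(abs(Y-.21)<.05)
    print('redz',np.percentile(Z[red],[5,50,95])); rect(red&(Z>np.percentile(Z[red],95)-.005),'redtop')
    near=ok&(abs(Y-.26)<.13)&(abs(X-.465)<.1)
    rect(near&(Z>.022)&(Z<.036)&(H>10)&(H<30)&(S>40),'stand')
    f=ok&(abs(X-.58)<.14)&(abs(Y+.085)<.2)
    rect(f&(Z>.045)&(Z<.062)&(S<40)&(V>100)&~((abs(X-.58)<.035)&(abs(Y+.085)<.055)),'alu')
    rect(f&(abs(X-.585)<.06)&(abs(Y+.085)<.09)&(Z>.035)&(V<90),'dark')
    st=f&(abs(X-.585)<.045)&(abs(Y+.085)<.09)&(Z>.035)&(H>15)&(H<35)&(S>120); rect(st,'stripe')
    w=f&(abs(X-.585)<.02)&(abs(Y+.085)<.055)&(V>110)&(S<60); rect(w,'line')
    p=P[w][:,:2]; print(np.polyfit(p[:,1],p[:,0],1))
E
python3 meas.py
python3 - <<'E'
import cv2
a=cv2.imread('pics/top0.png')[165:250,320:500]; b=cv2.imread('pics/scene0.png')[200:330,100:320]
cv2.imwrite('pics/crop.png',cv2.vconcat([cv2.resize(a,(590,280),interpolation=2),cv2.resize(b,(590,310),interpolation=2)]))
E
```

```text
redz [0.05172009 0.08542002 0.08755997]
top redtop 138 [480.9 206.3] [18.9 19.5] 26.7 z 86.2
top stand 3069 [467.  271.5] [ 60.9 190.8] 13.0 z 30.1
top alu 9744 [596.5 -93.3] [290.5 151.2] 87.0 z 54.5
top dark 1003 [596.9 -91.5] [122.1  87.7] 87.0 z 50.5
top stripe 97 [ 590.  -155.8] [ 4.1 79.6] 87.0 z 50.7
top line 113 [598.4 -85.2] [109.1   8.7] 87.0 z 50.5
[0.04852887 0.60055399]
redz [0.03865339 0.07182455 0.08701616]
scene redtop 164 [483.8 209.7] [21.6 20.1] 22.8 z 85.9
scene stand 3614 [468.7 274. ] [ 63.7 190.7] 12.4 z 30.0
scene alu 10346 [598.7 -90.3] [292.  152.1] 87.0 z 53.9
scene dark 3267 [597.6 -88.7] [122.9  90.1] 86.8 z 49.9
scene stripe 131 [ 590.8 -152.3] [ 7.9 78.7] 86.0 z 50.1
scene line 109 [596.  -84.4] [108.1  10.5] 88.0 z 49.9
[0.05044996 0.60285984]
```

View pics/crop.png

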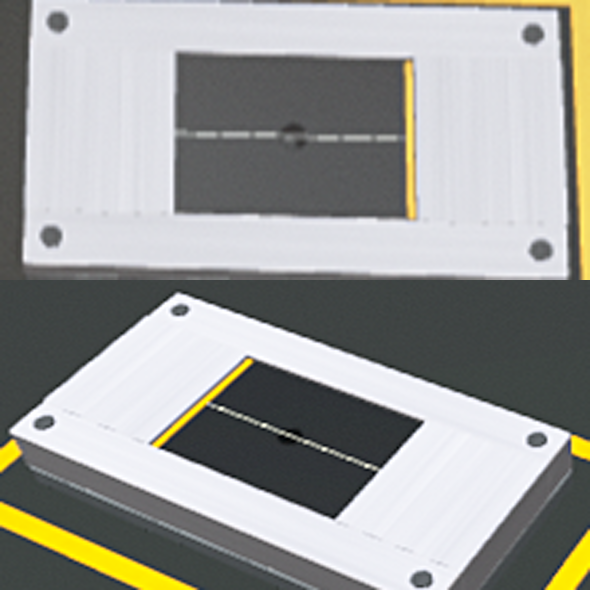

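Call:
move_arm(
  plan=[
    [60,[410,-200,0],[0,0,-42]],
    [60,[410,-200,0],[0,0,-42]],
    [60,[410,-200,0],[0,0,-42]],
    [60,[410,-200,0],[0,0,-42]],
    [60,[410,-200,0],[0,0,-42]],
    [60,[410,-200,0],[0,0,-42]],
    [60,[410,-200,0],[0,0,-42]],
    [60,[410,-200,0],[0,0,-42]],
    [60,[410,-200,0],[0,0,-42]],
    [60,[557,-576,0],[0,0,-85]],
    [60,[557,-576,0],[0,0,-85]],
    [60,[557,-576,0],[0,0,-85]],
    [60,[557,-576,0],[0,0,-85]],
    [60,[557,-576,0],[0,0,-85]],
    [60,[557,-576,0],[0,0,-85]],
    [60,[557,-576,0],[0,0,-85]],
    [60,[557,-576,0],[0,0,-85]],
    [60,[557,-576,0],[0,0,-85]],
    [60,[557,-576,0],[0,0,-85]],
    [60,[557,-576,0],[0,0,-85]],
  ],
)

```text
t: 2.6
position: [0.5597, 0.0487, 0.2414]
orientation: [0.659, 0.753, -0.001, 0.0]
wrist_force: [-0.1, -0.9, -0.7]
gripper_width: 0.0602
grip_force: 0.0
```

```bash
cat >> h.py <<'E'
from scipy.spatial.transform import Rotation as Rt
def go(xyz=None,yaw_y=None):
    s=r.observe(); R=Rt.from_quat(s['orientation']); m=R.as_matrix()
    print('t',round(s['t'],2),'pos',np.round(np.array(s['position'])*1000,1),'z',m[:,2].round(4),'yawy',np.degrees(np.arctan2(m[1,1],m[0,1])).round(2),'F',np.round(s['wrist_force'],2),'w',round(s['gripper_width']*1000,1),s['grip_force'])
    if xyz is not None: print('shift',(m.T@(np.array(xyz)-np.array(s['position'])*1000)).round(1))
    if yaw_y is not None:
        a=np.radians(yaw_y); y=np.array([np.cos(a),np.sin(a),0]); z=np.array([0,0,-1.]); T=np.c_[np.cross(y,z),y,z]
        print('turn',np.degrees(Rt.from_matrix(m.T@T).as_rotvec()).round(2))
E
python3 - <<'E'
from h import *
go([482.3,208,150],25)
# better red yaw from new pictures of the top, unobstructed ones
for c in ['top','scene']:
    z=np.load(c+'0.npz'); P=cloud(c,z['D']); hsv=cv2.cvtColor(z['im'],cv2.COLOR_RGB2HSV)
    m=((hsv[...,0]<8)|(hsv[...,0]>172))&(hsv[...,1]>140)&(abs(P[...,0]-.482)<.03)&(abs(P[...,1]-.208)<.03)
    t=m&(P[...,2]>.0835); print(c,P[t].mean(0).round(4)); 
    p=(P[t][:,:2]-P[t][:,:2].mean(0))*1000
    for a in range(0,90,5):
        q=p@Rt.from_euler('z',a,degrees=True).as_matrix()[:2,:2]; e=np.ptp(q,axis=0); print(a,(e[0]*e[1]).round(0),end='; ')
E
```

```text
t 2.6 pos [559.7  48.7 241.4] z [-3.0e-04 -1.2e-03 -1.0e+00] yawy 7.63 F [-0.08 -0.94 -0.66] w 60.2 0.0
shift [168.3 -55.5  91.2]
turn [ -0.03   0.06 -17.37]
top [0.4808 0.2062 0.0861]
0 556.0; 5 523.0; 10 487.0; 15 448.0; 20 405.0; 25 373.0; 30 387.0; 35 428.0; 40 465.0; 45 497.0; 50 536.0; 55 567.0; 60 591.0; 65 606.0; 70 612.0; 75 612.0; 80 602.0; 85 583.0; scene [0.4842 0.2099 0.0859]
0 601.0; 5 565.0; 10 523.0; 15 475.0; 20 441.0; 25 438.0; 30 478.0; 35 526.0; 40 568.0; 45 603.0; 50 629.0; 55 646.0; 60 656.0; 65 668.0; 70 674.0; 75 670.0; 80 656.0; 85 633.0;
```

Call:
move_arm(
  plan=[
    [50,[168.3,-55.5,91],[0,0,-17.4]],
    [50,[168.3,-55.5,91],[0,0,-17.4]],
    [50,[168.3,-55.5,91],[0,0,-17.4]],
    [50,[168.3,-55.5,91],[0,0,-17.4]],
    [50,[168.3,-55.5,91],[0,0,-17.4]],
    [50,[168.3,-55.5,91],[0,0,-17.4]],
  ],
)

```text
t: 3.2
position: [0.482, 0.2082, 0.15]
orientation: [0.537, 0.844, -0.001, 0.0]
wrist_force: [0.3, -0.9, -0.1]
gripper_width: 0.05
grip_force: 0.0
```

Run:
```python
from h import *
go([482.3,208,61],25)
im,D=r.camera('scene'); cv2.imwrite('pics/s1.png',cv2.resize(im[150:350,340:600,::-1],(780,600)))
```

```text
t 3.2 pos [482.  208.2 150. ] z [-8.0e-04 -1.5e-03 -1.0e+00] yawy 25.07 F [ 0.34 -0.91 -0.15] w 50.0 0.0
shift [-0.2  0.3 89. ]
turn [-0.08  0.06  0.07]
```

View pics/s1.png

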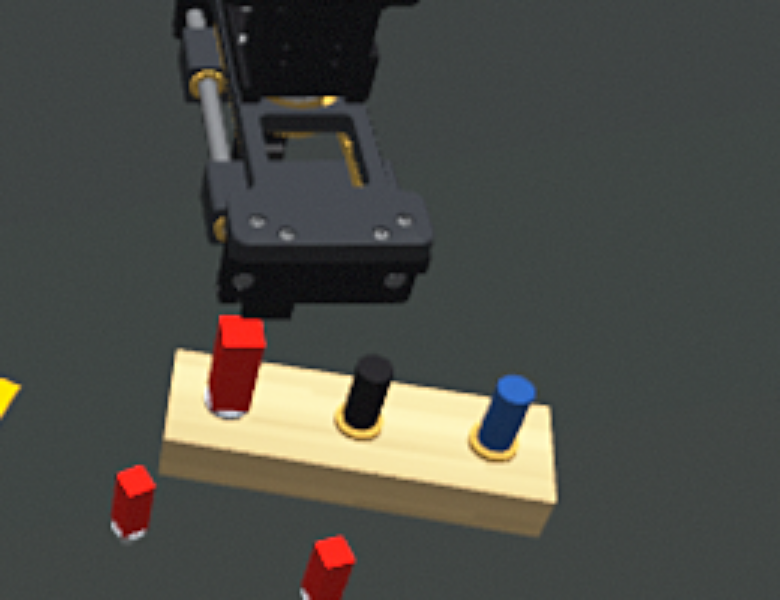

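The open fingers are above the red pin (crop px 240,330), and the neighbouring black and blue pins are clear. Descending.

Call:
move_arm(
  plan=[
    [50,[-0.2,0.3,30],[0,0,0]],
    [50,[-0.2,0.3,60],[0,0,0]],
    [50,[-0.2,0.3,80],[0,0,0]],
    [50,[-0.2,0.3,89],[0,0,0]],
    [50,[-0.2,0.3,89],[0,0,0]],
  ],
)

```text
t: 3.75
position: [0.483, 0.2075, 0.0609]
orientation: [0.538, 0.843, -0.001, -0.0]
wrist_force: [-0.7, -0.3, 0.9]
gripper_width: 0.05
grip_force: 0.0
```

Call:
move_arm(
  plan=[
    [30,[0,0,0],[0,0,0]],
    [22,[0,0,0],[0,0,0]],
    [10,[0,0,0],[0,0,0]],
    [0,[0,0,0],[0,0,0]],
    [0,[0,0,0],[0,0,0]],
    [0,[0,0,0],[0,0,0]],
  ],
)

```text
t: 4.35
position: [0.4825, 0.2096, 0.0619]
orientation: [0.536, 0.844, -0.0, 0.0]
wrist_force: [-1.0, -0.8, 3.1]
gripper_width: 0.0197
grip_force: 30.0
```

Run:
```python
from h import *
go()
```

```text
t 4.35 pos [482.5 209.6  61.9] z [ 5.e-04 -4.e-04 -1.e+00] yawy 25.12 F [-1.03 -0.8   3.1 ] w 19.7 29.999554390087724
```

Call:
move_arm(
  plan=[
    [0,[0,0,-10],[0,0,0]],
    [0,[0,0,-25],[0,0,0]],
    [0,[0,0,-45],[0,0,0]],
    [0,[0,0,-70],[0,0,0]],
    [0,[0,0,-90],[0,0,0]],
    [0,[0,0,-90],[0,0,0]],
    [0,[0,0,-90],[0,0,0]],
  ],
)

```text
t: 5.05
position: [0.4826, 0.2096, 0.152]
orientation: [0.537, 0.844, 0.0, 0.001]
wrist_force: [-0.8, -0.0, -1.9]
gripper_width: 0.02
grip_force: 30.0
```

Run:
```python
from h import *
go([594.7,-145.7,130],-14)
im,D=r.camera('scene'); cv2.imwrite('pics/s2.png',cv2.resize(im[150:350,340:600,::-1],(780,600)))
```

```text
t 5.05 pos [482.6 209.6 152. ] z [ 1.3e-03 -3.0e-04 -1.0e+00] yawy 25.1 F [-0.81 -0.04 -1.87] w 20.0 29.999457942321897
shift [-369.3  -49.2   22.3]
turn [7.00e-02 3.00e-02 3.91e+01]
```

View pics/s2.png

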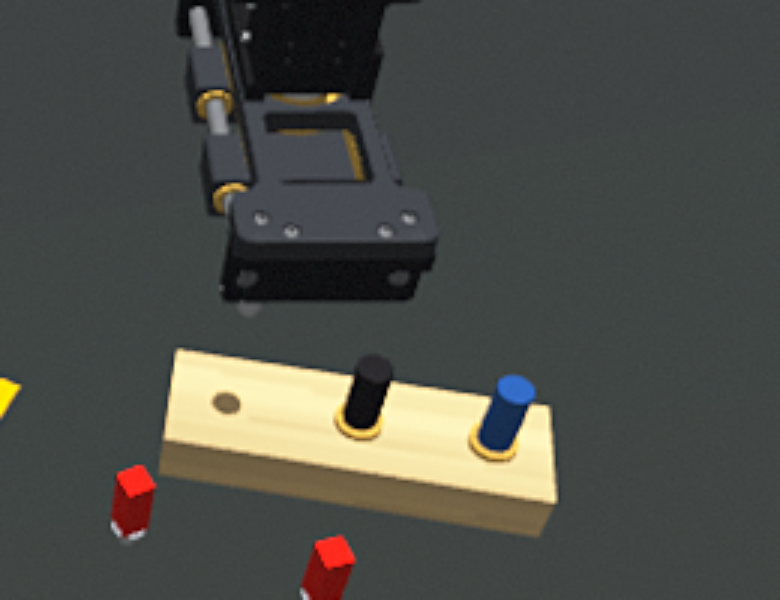

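The red pin's well at crop px (227,403) is empty and the other two pins are in place. Carrying the pin to the start.

Call:
move_arm(
  plan=[
    [0,[-185,-25,10],[0,0,14]],
    [0,[-185,-25,10],[0,0,14]],
    [0,[-185,-25,10],[0,0,14]],
    [0,[-185,-25,10],[0,0,14]],
    [0,[-369,-49,10],[0,0,28.1]],
    [0,[-369,-49,10],[0,0,28.1]],
    [0,[-369,-49,10],[0,0,28.1]],
    [0,[-369,-49,10],[0,0,28.1]],
    [0,[-369,-49,10],[0,0,28.1]],
    [0,[-369,-49,10],[0,0,28.1]],
    [0,[-369,-49,10],[0,0,28.1]],
  ],
)

```text
t: 6.2
position: [0.594, -0.1432, 0.1406]
orientation: [0.725, 0.689, -0.0, -0.001]
wrist_force: [-0.2, 0.8, -2.1]
gripper_width: 0.0195
grip_force: 30.0
```

Run:
```python
from h import *
go([594.7,-145.7,111],-3)
ims=[]
for c,(a,b) in {'scene':((120,330),(90,340)),'top':((120,280),(330,540))}.items():
    im,D=r.camera(c); np.savez(c+'1.npz',im=im,D=D); ims.append(cv2.resize(im[a[0]:a[1],b[0]:b[1],::-1],(400,320)))
cv2.imwrite('pics/s3.png',cv2.hconcat(ims))
```

```text
t 6.2 pos [ 594.  -143.2  140.6] z [-0.0017  0.0016 -1.    ] yawy -2.86 F [-0.17  0.79 -2.11] w 19.5 29.99964063987136
shift [-2.5  0.9 29.6]
turn [-0.1  -0.09  0.14]
```

View pics/s3.png

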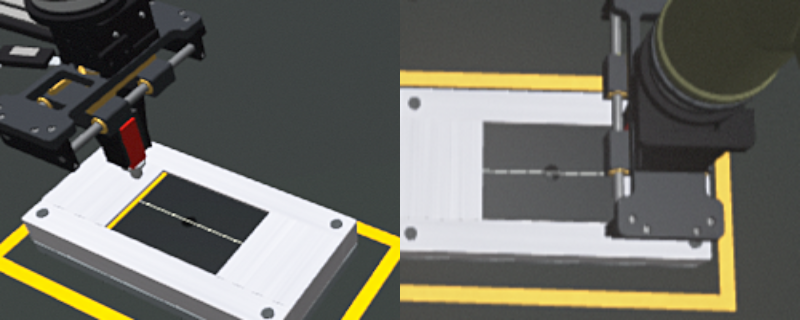

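Call:
move_arm(
  plan=[
    [0,[-2.5,0.9,15],[0,0,0]],
    [0,[-2.5,0.9,28],[0,0,0]],
    [0,[-2.5,0.9,34],[0,0,0]],
    [0,[-2.5,0.9,35],[0,0,0]],
    [0,[-2.5,0.9,35],[0,0,0]],
  ],
)

```text
t: 6.8
position: [0.5952, -0.1477, 0.1061]
orientation: [0.725, 0.688, -0.0, -0.0]
wrist_force: [0.2, -0.2, -1.7]
gripper_width: 0.0198
grip_force: 30.0
```

Call:
move_arm(
  plan=[
    [0,[0,0,0.5],[0,0,0]],
    [0,[0,0,1],[0,0,0]],
    [0,[0,0,1.5],[0,0,0]],
    [0,[0,0,2],[0,0,0]],
  ],
)

```text
t: 7.2
position: [0.5955, -0.148, 0.1048]
orientation: [0.725, 0.688, 0.0, 0.0]
wrist_force: [-0.3, -0.5, -1.8]
gripper_width: 0.02
grip_force: 30.0
```

Call:
move_arm(
  plan=[
    [0,[0,0,0.5],[0,0,0]],
    [0,[0,0,1],[0,0,0]],
  ],
)

```text
t: 7.4
position: [0.5954, -0.1479, 0.1035]
orientation: [0.725, 0.688, -0.0, 0.0]
wrist_force: [0.4, 0.5, -1.5]
gripper_width: 0.0199
grip_force: 30.0
```

Call:
move_arm(
  plan=[
    [0,[0,0,0.5],[0,0,0]],
    [0,[0,0,1],[0,0,0]],
  ],
)

```text
t: 7.6
position: [0.5954, -0.1479, 0.1025]
orientation: [0.725, 0.688, -0.0, 0.0]
wrist_force: [0.9, -0.4, -1.1]
gripper_width: 0.02
grip_force: 30.0
```

Call:
move_arm(
  plan=[
    [0,[0,0,0.5],[0,0,0]],
    [0,[0,0,0.5],[0,0,0]],
  ],
)

```text
t: 7.8
position: [0.5954, -0.1478, 0.102]
orientation: [0.725, 0.688, -0.0, 0.0]
wrist_force: [0.7, -0.9, -1.8]
gripper_width: 0.0202
grip_force: 30.0
```

Call:
move_arm(
  plan=[
    [0,[0,0,0.5],[0,0,0]],
    [0,[0,0,0.5],[0,0,0]],
  ],
)

```text
t: 8.0
position: [0.5954, -0.1479, 0.1019]
orientation: [0.725, 0.688, -0.0, 0.0]
wrist_force: [-0.9, 1.6, 2.4]
gripper_width: 0.02
grip_force: 30.0
```

Call:
move_arm(
  plan=[
    [0,[0,0,0.5],[0,0,0]],
    [0,[0,0,0.5],[0,0,0]],
  ],
)

```text
t: 8.2
position: [0.5955, -0.1479, 0.1018]
orientation: [0.725, 0.688, -0.0, 0.0]
wrist_force: [-2.4, 0.4, 5.3]
gripper_width: 0.0199
grip_force: 30.0
```

Run:
```python
from h import *
go()
for c in ['top','scene']:
    z=np.load(c+'0.npz'); P=cloud(c,z['D']); V=z['im'].max(-1).astype(float)
    X,Y,Z=P[...,0],P[...,1],P[...,2]
    f=(abs(X-.597)<.035)&(abs(Y+.091)<.05)
    pl=np.median(V[f]); zp=np.median(Z[f]); m=f&((V<pl-18)); print(c,pl,zp.round(4),m.sum())
    n,l,st,ce=cv2.connectedComponentsWithStats(m.astype(np.uint8))
    for k in range(1,n):
        if st[k][4]>5: print(st[k],ce[k].round(1),P[l==k].mean(0).round(4),P[l==k].min(0).round(4),P[l==k].max(0).round(4))
    d=f&(Z<zp-.004); print('deep',d.sum(),P[d].min(0) if d.any() else '',P[d].max(0) if d.any() else '')
```

```text
t 8.2 pos [ 595.5 -147.9  101.8] z [ 1.e-04 -4.e-04 -1.e+00] yawy -2.99 F [-2.4   0.45  5.27] w 19.9 29.999439453240484
top 91.0 0.0505 16
[406 203   7   2  12] [409.  203.6] [ 0.6025 -0.0946  0.0426] [ 0.5999 -0.0988  0.0367] [ 0.6036 -0.0894  0.0489]
deep 42 [ 0.56990472 -0.11274018  0.02322792] [ 0.61698061 -0.04633886  0.04647428]
scene 55.0 0.05 36
[205 262   8   4  14] [209.4 263.2] [ 0.593  -0.0909  0.0469] [ 0.5901 -0.0962  0.0392] [ 0.5968 -0.0827  0.0507]
[203 265   7   4  19] [205.8 266.7] [ 0.5978 -0.0953  0.0415] [ 0.5933 -0.0979  0.0347] [ 0.607  -0.0841  0.0515]
deep 32 [ 0.59006029 -0.09787475  0.02675348] [ 0.59937584 -0.08891744  0.0454316 ]
```

Call:
move_arm(
  plan=[
    [0,[1,0,0],[0,0,0]],
    [0,[2,0,0],[0,0,0]],
    [0,[4,-0.1,0],[0,0,0]],
    [0,[6,-0.1,0],[0,0,0]],
    [0,[8,-0.2,0],[0,0,0]],
    [0,[10,-0.2,0],[0,0,0]],
    [0,[12,-0.3,0],[0,0,0]],
    [0,[14,-0.3,0],[0,0,0]],
    [0,[16,-0.4,0],[0,0,0]],
    [0,[18,-0.4,0],[0,0,0]],
    [0,[20,-0.5,0],[0,0,0]],
  ],
)

```text
t: 9.3
position: [0.5968, -0.1289, 0.1018]
orientation: [0.725, 0.688, 0.0, 0.001]
wrist_force: [-0.4, -4.4, 5.3]
gripper_width: 0.0197
grip_force: 30.0
```

Call:
move_arm(
  plan=[
    [0,[2,0,0],[0,0,0]],
    [0,[4,-0.1,0],[0,0,0]],
    [0,[6,-0.1,0],[0,0,0]],
    [0,[8,-0.2,0],[0,0,0]],
    [0,[10,-0.2,0],[0,0,0]],
    [0,[12,-0.3,0],[0,0,0]],
    [0,[14,-0.3,0],[0,0,0]],
    [0,[16,-0.4,0],[0,0,0]],
    [0,[18,-0.5,0],[0,0,0]],
  ],
)

```text
t: 10.2
position: [0.5973, -0.1109, 0.1018]
orientation: [0.725, 0.688, 0.0, 0.001]
wrist_force: [-0.2, -4.5, 5.0]
gripper_width: 0.0199
grip_force: 30.0
```

Run:
```python
from h import *
go()
```

```text
t 10.2 pos [ 597.3 -110.9  101.8] z [ 0.0022 -0.0018 -1.    ] yawy -3.02 F [-0.22 -4.48  5.  ] w 19.9 29.999383601825684
```

Call:
move_arm(
  plan=[
    [0,[1.5,-0.2,0],[0,0,0]],
    [0,[3,-0.4,0],[0,0,0]],
    [0,[4.5,-0.6,0],[0,0,0]],
    [0,[6,-0.8,0],[0,0,0]],
  ],
)

```text
t: 10.6
position: [0.5969, -0.1047, 0.1018]
orientation: [0.725, 0.688, 0.0, 0.001]
wrist_force: [0.4, -3.4, 5.6]
gripper_width: 0.0203
grip_force: 30.0
```

Call:
move_arm(
  plan=[
    [0,[1,0,0],[0,0,0]],
    [0,[2,0,0],[0,0,0]],
  ],
)

```text
t: 10.8
position: [0.5969, -0.1028, 0.1018]
orientation: [0.725, 0.688, 0.0, 0.001]
wrist_force: [0.4, -4.3, 5.5]
gripper_width: 0.0201
grip_force: 30.0
```

Call:
move_arm(
  plan=[
    [0,[1,0,0],[0,0,0]],
    [0,[2,0,0],[0,0,0]],
  ],
)

```text
t: 11.0
position: [0.5969, -0.1009, 0.1018]
orientation: [0.725, 0.688, 0.0, 0.001]
wrist_force: [0.1, -3.9, 6.0]
gripper_width: 0.0198
grip_force: 30.0
```

Call:
move_arm(
  plan=[
    [0,[1,0,0],[0,0,0]],
    [0,[2,0,0],[0,0,0]],
  ],
)

```text
t: 11.2
position: [0.597, -0.0989, 0.1018]
orientation: [0.726, 0.688, 0.0, 0.001]
wrist_force: [-0.5, -4.8, 5.9]
gripper_width: 0.0197
grip_force: 30.0
```

Call:
move_arm(
  plan=[
    [0,[1,0,0],[0,0,0]],
    [0,[2,0,0],[0,0,0]],
  ],
)

```text
t: 11.4
position: [0.597, -0.0967, 0.1017]
orientation: [0.725, 0.688, 0.0, 0.001]
wrist_force: [0.1, -3.6, 4.5]
gripper_width: 0.0196
grip_force: 30.0
```

Call:
move_arm(
  plan=[
    [0,[1,0,0],[0,0,0]],
    [0,[1,0,0],[0,0,0]],
  ],
)

```text
t: 11.6
position: [0.5959, -0.0932, 0.1003]
orientation: [0.725, 0.689, 0.0, -0.001]
wrist_force: [0.5, -0.1, -1.8]
gripper_width: 0.0197
grip_force: 30.0
```

Call:
move_arm(
  plan=[
    [0,[1,0,0],[0,0,0]],
    [0,[1,0,0],[0,0,0]],
  ],
)

```text
t: 11.8
position: [0.5956, -0.0923, 0.1]
orientation: [0.725, 0.689, -0.0, -0.001]
wrist_force: [0.6, -0.3, -0.8]
gripper_width: 0.0198
grip_force: 30.0
```

Call:
move_arm(
  plan=[
    [0,[1,0,0],[0,0,0]],
    [0,[1,0,0],[0,0,0]],
  ],
)

```text
t: 12.0
position: [0.5962, -0.0923, 0.1007]
orientation: [0.725, 0.689, -0.0, -0.0]
wrist_force: [-0.4, 1.1, -1.4]
gripper_width: 0.0195
grip_force: 30.0
```

The force has gone (the tip is over the hole). Pressing down gently and watching the side forces.

Call:
move_arm(
  plan=[
    [0,[0,0,0.5],[0,0,0]],
    [0,[0,0,1],[0,0,0]],
    [0,[0,0,1],[0,0,0]],
  ],
)

```text
t: 12.3
position: [0.5964, -0.0929, 0.0999]
orientation: [0.725, 0.688, -0.0, -0.0]
wrist_force: [-0.0, -0.1, -1.4]
gripper_width: 0.0196
grip_force: 30.0
```

Call:
move_arm(
  plan=[
    [0,[0,0,0.5],[0,0,0]],
    [0,[0,0,1],[0,0,0]],
    [0,[0,0,1],[0,0,0]],
  ],
)

```text
t: 12.6
position: [0.5964, -0.0929, 0.099]
orientation: [0.725, 0.688, -0.0, 0.0]
wrist_force: [-0.3, -0.3, -1.3]
gripper_width: 0.0197
grip_force: 30.0
```

Call:
move_arm(
  plan=[
    [0,[0,0,0.5],[0,0,0]],
    [0,[0,0,1],[0,0,0]],
    [0,[0,0,1],[0,0,0]],
  ],
)

```text
t: 12.9
position: [0.5966, -0.0926, 0.0982]
orientation: [0.725, 0.688, 0.0, 0.0]
wrist_force: [0.4, 0.1, -1.1]
gripper_width: 0.0198
grip_force: 30.0
```

Run:
```python
from h import *
go()
```

```text
t 12.9 pos [596.6 -92.6  98.2] z [ 4.e-04  1.e-04 -1.e+00] yawy -2.98 F [ 0.43  0.09 -1.08] w 19.8 29.999593449756503
```

Call:
move_arm(
  plan=[
    [0,[0,0,0.5],[0,0,0]],
    [0,[0,0,1],[0,0,0]],
    [0,[0,0,1],[0,0,0]],
  ],
)

```text
t: 13.2
position: [0.5968, -0.0924, 0.0974]
orientation: [0.725, 0.689, 0.0, 0.0]
wrist_force: [0.1, 0.9, 2.3]
gripper_width: 0.02
grip_force: 30.0
```

Call:
move_arm(
  plan=[
    [0,[0,0,0.5],[0,0,0]],
    [0,[0,0,1],[0,0,0]],
    [0,[0,0,1],[0,0,0]],
  ],
)

```text
t: 13.5
position: [0.5969, -0.092, 0.0961]
orientation: [0.725, 0.689, 0.001, 0.0]
wrist_force: [1.5, 2.3, 1.9]
gripper_width: 0.0198
grip_force: 30.0
```

Call:
move_arm(
  plan=[
    [0,[0,0,0.5],[0,0,0]],
    [0,[0,0,1],[0,0,0]],
    [0,[0,0,1],[0,0,0]],
  ],
)

```text
t: 13.8
position: [0.5968, -0.092, 0.0951]
orientation: [0.725, 0.689, 0.001, -0.0]
wrist_force: [2.4, 4.3, 1.3]
gripper_width: 0.0199
grip_force: 30.0
```

Call:
move_arm(
  plan=[
    [0,[0.5,0.3,0],[0,0,0]],
    [0,[0.6,0.3,0.5],[0,0,0]],
    [0,[0.6,0.3,1],[0,0,0]],
    [0,[0.6,0.3,1],[0,0,0]],
  ],
)

```text
t: 14.2
position: [0.597, -0.0919, 0.0941]
orientation: [0.725, 0.688, 0.0, -0.0]
wrist_force: [2.2, 5.8, 2.1]
gripper_width: 0.02
grip_force: 30.0
```

Call:
move_arm(
  plan=[
    [0,[0,0,0.5],[0,0,0]],
    [0,[0,0,1],[0,0,0]],
    [0,[0,0,1.5],[0,0,0]],
    [0,[0,0,1.5],[0,0,0]],
  ],
)

```text
t: 14.6
position: [0.597, -0.0919, 0.0926]
orientation: [0.725, 0.688, 0.0, 0.0]
wrist_force: [2.4, 5.0, 1.6]
gripper_width: 0.0198
grip_force: 30.0
```

Call:
move_arm(
  plan=[
    [0,[0.4,0.2,0],[0,0,0]],
    [0,[0.8,0.3,0],[0,0,0]],
    [0,[0.8,0.3,0],[0,0,0]],
  ],
)

```text
t: 14.9
position: [0.597, -0.0918, 0.0925]
orientation: [0.725, 0.688, -0.0, 0.0]
wrist_force: [1.6, 3.9, 2.0]
gripper_width: 0.02
grip_force: 30.0
```

Call:
move_arm(
  plan=[
    [0,[0,0,1],[0,0,0]],
    [0,[0,0,2],[0,0,0]],
    [0,[0,0,3],[0,0,0]],
    [0,[0,0,3],[0,0,0]],
  ],
)

```text
t: 15.3
position: [0.597, -0.0917, 0.0892]
orientation: [0.725, 0.688, -0.0, -0.0]
wrist_force: [2.0, 3.1, -0.1]
gripper_width: 0.0195
grip_force: 30.0
```

Run:
```python
from h import *
go(); print(r.observe()['ft_torque'])
```

```text
t 15.3 pos [597.  -91.7  89.2] z [-3.e-04 -2.e-04 -1.e+00] yawy -3.0 F [ 2.02  3.1  -0.06] w 19.5 30.000233079772443
[ 0.77203235 -0.68645205 -0.01529238]
```

Call:
move_arm(
  plan=[
    [0,[0.5,0.3,0],[0,0,0]],
    [0,[0.5,0.3,1],[0,0,0]],
    [0,[0.5,0.3,2],[0,0,0]],
    [0,[0.5,0.3,3],[0,0,0]],
    [0,[0.5,0.3,4],[0,0,0]],
    [0,[0.5,0.3,5],[0,0,0]],
    [0,[0.5,0.3,5],[0,0,0]],
  ],
)

```text
t: 16.0
position: [0.597, -0.0915, 0.0841]
orientation: [0.725, 0.688, -0.001, -0.0]
wrist_force: [0.8, 0.1, -2.1]
gripper_width: 0.0199
grip_force: 30.0
```

Call:
move_arm(
  plan=[
    [0,[0,0,0.5],[0,0,0]],
    [0,[0,0,1],[0,0,0]],
    [0,[0,0,1],[0,0,0]],
  ],
)

```text
t: 16.3
position: [0.5971, -0.0914, 0.0833]
orientation: [0.725, 0.688, -0.0, -0.0]
wrist_force: [-0.8, 0.4, -1.6]
gripper_width: 0.0199
grip_force: 30.0
```

Call:
move_arm(
  plan=[
    [0,[0,0,0.5],[0,0,0]],
    [0,[0,0,1],[0,0,0]],
    [0,[0,0,1],[0,0,0]],
  ],
)

```text
t: 16.6
position: [0.5973, -0.0911, 0.0824]
orientation: [0.725, 0.688, -0.0, -0.0]
wrist_force: [0.6, -0.3, -0.7]
gripper_width: 0.0198
grip_force: 30.0
```

Call:
move_arm(
  plan=[
    [0,[0,0,0.5],[0,0,0]],
    [0,[0,0,0.5],[0,0,0]],
  ],
)

```text
t: 16.8
position: [0.5974, -0.091, 0.082]
orientation: [0.725, 0.688, -0.0, 0.0]
wrist_force: [0.6, 0.2, -0.7]
gripper_width: 0.0201
grip_force: 30.0
```

Call:
move_arm(
  plan=[
    [0,[0,0,0.5],[0,0,0]],
    [0,[0,0,0.5],[0,0,0]],
  ],
)

```text
t: 17.0
position: [0.5975, -0.091, 0.082]
orientation: [0.725, 0.688, -0.0, 0.0]
wrist_force: [-2.8, 0.6, 2.6]
gripper_width: 0.02
grip_force: 30.0
```

Call:
move_arm(
  plan=[
    [0,[0,0,0.5],[0,0,0]],
    [0,[0,0,0.5],[0,0,0]],
  ],
)

```text
t: 17.2
position: [0.5975, -0.091, 0.0819]
orientation: [0.725, 0.688, -0.0, 0.0]
wrist_force: [-2.9, 0.7, 6.4]
gripper_width: 0.0201
grip_force: 30.0
```

Call:
move_arm(
  plan=[
    [0,[0,0,0.5],[0,0,0]],
    [0,[0,0,0.5],[0,0,0]],
  ],
)

```text
t: 17.4
position: [0.5975, -0.091, 0.0819]
orientation: [0.725, 0.688, -0.0, 0.0]
wrist_force: [-4.6, 0.0, 8.3]
gripper_width: 0.0195
grip_force: 30.0
```

The collar is seated: 19.9 mm below first contact, with force rising. Releasing and withdrawing.

Call:
move_arm(
  plan=[
    [0,[0,0,-0.8],[0,0,0]],
    [24,[0,0,-0.8],[0,0,0]],
    [40,[0,0,-0.8],[0,0,0]],
    [50,[0,0,-0.8],[0,0,0]],
    [50,[0,0,-0.8],[0,0,0]],
    [50,[0,0,-0.8],[0,0,0]],
  ],
)

```text
t: 18.0
position: [0.5974, -0.091, 0.0812]
orientation: [0.725, 0.688, -0.0, -0.0]
wrist_force: [0.1, -0.6, -0.5]
gripper_width: 0.0465
grip_force: 0.0
```

Call:
move_arm(
  plan=[
    [50,[0,0,-15],[0,0,0]],
    [50,[0,0,-40],[0,0,0]],
    [50,[0,0,-80],[0,0,0]],
    [50,[0,0,-120],[0,0,0]],
    [50,[0,0,-150],[0,0,0]],
    [50,[150,0,-150],[0,0,0]],
    [50,[150,0,-150],[0,0,0]],
    [50,[150,0,-150],[0,0,0]],
    [50,[150,0,-150],[0,0,0]],
    [50,[150,0,-150],[0,0,0]],
  ],
)

```text
t: 19.0
position: [0.6052, 0.061, 0.2326]
orientation: [0.724, 0.69, 0.0, 0.0]
wrist_force: [1.0, 0.1, 0.2]
gripper_width: 0.05
grip_force: 0.0
```

Run:
```python
from h import *
go()
im,D=r.camera('scene'); P=cloud('scene',D); hsv=cv2.cvtColor(im,cv2.COLOR_RGB2HSV)
m=((hsv[...,0]<8)|(hsv[...,0]>172))&(hsv[...,1]>140)&(abs(P[...,0]-.597)<.04)&(abs(P[...,1]+.09)<.04)
print(P[m].max(0),P[m].min(0))
cv2.imwrite('pics/s4.png',im[120:420,60:560,::-1])
```

```text
t 19.0 pos [605.2  61.  232.6] z [ 1.3e-03 -1.0e-04 -1.0e+00] yawy -2.75 F [1.01 0.06 0.17] w 50.0 0.0
[ 0.6101379  -0.07910169  0.10787004] [ 0.56112194 -0.10699975  0.04768664]
```

View pics/s4.png

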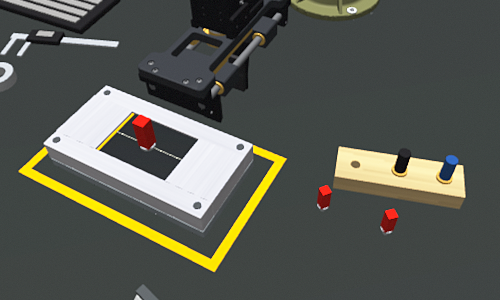

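The pin stands upright on the line at crop px (145,135), with its top at about 106–107 mm as expected when home. The other pins are untouched and the gripper is clear.

```bash
python3 -c "
from bench import r
print(r.close_job())"
```

```text
the job is handed in; nothing more can be done
None
```

The red pin is home in the blind hole with its collar on the plate, and I released it, left the two other pins in the stand and handed the job in at about 19 s; the hand-in returned no verdict.

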